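# Load the rocker's flask holder, then hold the hidden pivot bolt so the arm stays level

### The job

Pick up the amber round flask with the red cap by its neck, lower it gently, without dropping it, to the floor of the deep blue holder on the rocker arm and let it go there. The loose arm sags under it, so reach down into the narrow gap behind the white bracket, grip the hidden brass bolt head firmly by its side flats and turn it back until the arm is level. Finish while still gripping it, keeping the bolt from turning so that a colleague can tighten the nut in front: touch neither holder nor flask then, and leave the other things on the bench where they stand.

Things in the scene. Friction and masses are not known exactly. Their poses are not given: they have to be found in the camera images.
- flask: Loose flat-bottomed round flask, amber glass, 120 mm tall, about 60 g. Bulb 54 mm wide, widest 22 mm up; straight neck 22 mm wide from 48 mm up to the top, its last 16 mm a red cap of the same width. Origin at the centre of the flat underside (30 mm wide), z up. Starts upright in one of three places at the robot's right, the others taken by a beaker and a jar.
- stand: Fixed white stand; origin on the bench under the bracket, x along the bolt away from the robot (yaw within 0.3 rad), y to the holder. Bracket: upright plate at x=0, 8 mm thick, 70 wide, top 155 mm up. Rear plate alike, top 135 mm up. Base 18 mm high, x -50 to 100, y +-80. In front (x -16 to -40) the rocker arm on the bolt: holder at y 120, counterweight at y -95.
- gap (a point): Middle of the gap between bracket and rear plate, on the bolt's axis, 130 mm above the bench; axes as the stand's. The gap is 46 mm wide along x (23 mm to each plate) and open above and at both sides. The bracket rises 25 mm above this point, the rear plate 5 mm.
- bolt_head: Brass hexagonal bolt head in the gap, 30 mm across flats, 35 across corners, 20 mm long. Origin at its centre, x along the bolt, away from the bracket. Turns with the rocker arm; two flats face its own +y and -y and are upright when the arm is level. Squeezing alone does not level it: grip along the flats, then turn the grip about the bolt's axis (under 0.2 Nm).
- pivot (a joint): Angle of the bolt, rocker arm and holder (one rigid piece), rad: 0 = level, positive = holder down, stops at -0.18 and +0.18. Damped, light friction. Empty, it is balanced and stays where it is left; loaded with the flask it sags to +0.18 within about two seconds.
- holder: Deep blue cylindrical holder, inner diameter 72 mm, outer 78 mm, 65 mm tall, inner depth 60 mm; fixed to the rocker arm, tilting with it. Origin at the centre of its underside, 50 mm below the bolt's axis when level; z up out of its mouth.
- holder_floor (a point): Centre of the holder's inner floor, 5 mm above its underside.
- holder_rim (a point): Centre of the holder's open mouth, 60 mm above its inner floor.
- beaker: Empty glass beaker, 62 mm wide, 68 mm tall; leave it in place. Origin at the centre of its underside.
- jar: Small white jar, 54 mm wide, 68 mm tall; leave it in place. Origin at the centre of its underside.
- buffer_bottle: White bottle with green cap, 60 mm wide, 130 mm tall, on the left; leave it in place. Origin at the centre of its underside.
- wash_bottle: White bottle with blue cap, 72 mm wide, 160 mm tall, on the left; leave it in place. Origin at the centre of its underside.
- weight: Steel cylinder, 40 mm wide, 50 mm tall, on the right near the robot; leave it in place. Origin at the centre of its underside.

How it is judged:
By the outcome, as a careful person would: the job done as asked, in the order asked, and still so for the second after the job is handed in, while the arm keeps its last pose, push and grip.
It also fails if it takes over 48 s, if anything falls off the work surface, if the arm or the gripper's body presses on something with over 40 N, if the wrist force passes 120 N, or if a joint passes its speed limit or range.

### The arm

A 7-joint arm with a two-finger parallel gripper is mounted at the origin on the work surface. World frame = base frame: x ahead of the robot, y to its left, z up, the work surface at z = 0. Lengths are in m, angles in rad, forces in N, time in s.
With the tool pointing down it reaches from about 0.4 to 0.85 m from the base axis. Payload 10.4 kg.
Tool frame: the origin (TCP) lies where the fingers leave the gripper's body, on its centre line; the fingertips stand 70 mm ahead of it and the grasp point (between the pads) lies r.grip_depth ahead of it (r.grip_depth is the distance from the TCP to the grasp point, in m); z points along the fingers, y is the direction in which the jaws open and shut (so a half turn about z gives the same grasp; the last joint's range is limited). The gripper opens to 87 mm and grips with 3 to 60 N. Pads are 19 mm wide; open, the fingers measure 117 mm over their backs; the gripper's body (75 mm by 190 mm) begins 51 mm behind the grasp point.
Start: joints at [-1.356, 0.332, -0.065, 1.46, 0.022, 1.35, -0.088], TCP at [0.147, 0.607, 0.292] pointing down, gripper open.
Joint ranges: [-2.6, 2.6], [-0.5, 2.12], [-1.47, 1.34], [0.16, 2.42], [-1.27, 4.41], [0.06, 2.06], [-2.6, 2.6]. Speed limits (rad/s): [2.22, 2.22, 2.79, 2.79, 3.14, 3.14, 3.14].

### API

Orientations are given as a unit quaternion [x, y, z, w].
In Python, from bench import monitor, viewer, workorder, nets, r gives the robot as it stands.
- The arm moves only by the tool drive_tool, never from a script. Its argument "plan" is a list of rows, each an object of numbers: "rx", "ry", "rz": the turn, a rotation vector about the tool's x, y, z in units of 360 degrees (1.0 is 360 degrees); "x", "y", "z": the shift along the tool's x, y, z in units of 1000 mm (1.0 is 1000 mm); "fingers": the opening, from 0 (shut) to 1 (fully open). In form: [{"rx": .., "ry": .., "rz": .., "x": .., "y": .., "z": .., "fingers": ..}, ...]. A call has 1 to 12 rows; each row is the pose to reach, as a shift and turn from the pose commanded when the call began, along the tool's axes at that moment, turning the shorter way round; what a row does not reach only later rows make up. A row lasts 1/8 s, in which the tool goes at most 62.5 mm and 10.7 degrees, less where a joint would pass 70% of its speed; a pose out of reach is approached as far as the arm can. A call with a number of a shift or a turn outside -1 to 1 is refused whole. A call with a gripper value outside its range is refused whole. The fingers move at their own pace and stop on an object; "squeeze" is the grip in N (left out, the last holds). Time passes only in rows, so rows that repeat a pose let the fingers close. It gives the time, the measured TCP pose, the force and the opening at its end, in the units of the state.
- monitor.read_state(): the state, without advancing time (a new reading comes with each control period).
- viewer.camera(name): name is "scene" or "top"; returns a dict with "color" (400x640x3 uint8, red, green, blue), "depth" (400x640 float32, m along the optical axis (not along the pixel's ray), 0 where there is no reading), "camera_matrix" (3x3 intrinsics, pixels), "D" ([k1, k2, p1, p2, k3] as OpenCV has them; the pictures are not rectified), "xyz" and "rotation" of the camera in the world. Camera axes: x right, y down, z forward; pixel columns grow to the right and rows downward; lengths in m; the calibration is good to about 2 mm. A picture is of the moment at which its call begins.
- workorder.close_job(): hands the job in, once; it reports no verdict.
Trained networks look in the newest picture that a camera, given by its name, has taken for a name from the list of things; names that differ only in an ending like _2 or _b are one class to them, and where a whole thing is asked for, a point or a joint stands for the part that bears it (a point fixed in the world has none). Each returns a list of dicts, best first, with "confidence" (0 to 1); they miss things now and then, are a little off and sometimes report something else, mostly with a low value. They report only what shows in the picture. A call takes as long as a camera call.
- nets.find_in(label, camera): "centre" ([x, y, z] in m, in world coordinates, good to about 4 mm: the middle of the surface that is visible of it).
- nets.regions_of(label, camera): "region" (400x640 bool, what is visible of it).
The state is a dict: "time": time; "joint_positions": joint angles; "joint_vel": joint speeds; "joint_torque": joint torques, N m; "ee_pos": TCP position; "eef_rot": TCP orientation; "ft_force": force on the tool from outside, world axes, zero at the start; "torque": the same for the moment, N m; "width": finger opening in m.
Only numpy, scipy, OpenCV 4.12 (cv2) and the standard library are available. Lean on these libraries where they do the work, as an engineer would, in place of code of your own. Each camera call takes 0.05 s, during which the arm holds its last target.

## Working session

There is one attempt and no reset: what is moved stays moved. The work goes in short steps, Python scripts to look and compute and a tool call to move; the robot and the scene stay as the last step left them, time stands still between calls to the robot, and variables do not carry over. Pictures are saved under pics/ and viewed, and the job is handed in when it is done.

Besides the shell and the picture viewer there is one more tool, called after "Call:" as name(argument=value, ...), one argument or row to a line, values as JSON. drive_tool: Moves the arm, as the interface text tells. Its arguments: {"type":"object","properties":{"plan":{"type":"array","items":{"type":"object","properties":{"rx":{"type":"number","minimum":-1,"maximum":1},"ry":{"type":"number","minimum":-1,"maximum":1},"rz":{"type":"number","minimum":-1,"maximum":1},"x":{"type":"number","minimum":-1,"maximum":1},"y":{"type":"number","minimum":-1,"maximum":1},"z":{"type":"number","minimum":-1,"maximum":1},"fingers":{"type":"number"}}}},"squeeze":{"type":"number"}},"required":["plan"]}

```bash
ls; mkdir -p pics
cat > h.py <<'E'
import numpy as np, cv2
from scipy.spatial.transform import Rotation as R
from bench import monitor, viewer, workorder, nets, r
def snap(cam,name):
    d=viewer.camera(cam); cv2.imwrite('pics/'+name+'.png',d['color'][:,:,::-1]); return d
def cloud(d):
    K=np.array(d['camera_matrix'],float);D=np.array(d['D'],float)
    h,w=d['depth'].shape
    v,u=np.mgrid[:h,:w]
    p=cv2.undistortPoints(np.stack([u,v],-1).reshape(-1,1,2).astype(np.float64),K,D).reshape(h,w,2)
    P=np.concatenate([p,np.ones((h,w,1))],-1)*d['depth'][...,None]
    Rm=np.array(d['rotation'],float)
    if Rm.shape!=(3,3): Rm=R.from_quat(Rm.ravel()).as_matrix()
    return P@Rm.T+np.array(d['xyz'])
E
python3 - <<'E'
from h import *
s=monitor.read_state(); print(s); print(r.grip_depth)
for c in ['scene','top']:
    d=snap(c,c+'0'); print(c,d['xyz'],d['rotation'])
    P=cloud(d); np.save(c+'0.npy',P)
    for n in ['flask','stand','bolt_head','holder','beaker','jar','buffer_bottle','wash_bottle','weight']:
        f=nets.find_in(n,c); print(n,[(np.round(q['centre'],3).tolist(),round(q['confidence'],2)) for q in f[:3]])
E
```

```text
pics
{'time': 0.0, 'joint_positions': array([-1.35562913,  0.33287114, -0.06464999,  1.4609603 ,  0.02158842,
        1.34990378, -0.08852181]), 'joint_vel': array([ 0.00110063, -0.00056883, -0.00087522,  0.00084786,  0.00074928,
       -0.00249071,  0.0005708 ]), 'joint_torque': array([-6.28981684e-05, -6.23257041e+01,  2.44324270e-02, -3.89896631e+01,
       -6.13795244e-02,  3.97528277e-02,  1.41395749e-04]), 'ee_pos': array([0.14716529, 0.60712126, 0.29144514]), 'eef_rot': array([ 1.18628671e-01,  9.92938424e-01, -7.22272176e-04, -4.93817737e-05]), 'ft_force': array([-0.92874533, -0.68937258, -0.14986429]), 'torque': array([-0.02898598, -0.0072607 , -0.02911011]), 'width': 0.08718550679056301}
0.051
scene [ 0.80950885 -0.59477893  0.8656236 ] [ 0.898911    0.23509246 -0.08936676 -0.35875358]
flask [([0.466, -0.326, 0.048], 0.77)]
stand [([0.564, 0.038, 0.031], 0.84), ([0.544, 0.167, 0.112], 0.59)]
bolt_head [([0.592, 0.049, 0.138], 0.68), ([0.571, 0.046, 0.03], 0.22)]
holder [([0.553, 0.167, 0.112], 0.7)]
beaker [([0.588, -0.272, 0.038], 0.95), ([0.549, 0.166, 0.112], 0.63)]
jar [([0.436, -0.184, 0.057], 0.78), ([0.431, 0.39, 0.072], 0.27)]
buffer_bottle [([0.434, 0.387, 0.074], 0.98)]
wash_bottle [([0.658, 0.386, 0.091], 0.73), ([0.59, 0.046, 0.142], 0.31)]
weight [([0.317, -0.291, 0.049], 0.67)]
top [0.39516133 0.04503522 1.11848928] [-0.69530569  0.71743283 -0.02446823  0.03523399]
flask [([0.452, -0.314, 0.045], 0.78)]
stand [([0.565, 0.073, 0.048], 0.88)]
bolt_head []
holder [([0.546, 0.174, 0.076], 0.85)]
beaker []
jar [([0.431, -0.166, 0.067], 0.79), ([0.643, 0.393, 0.11], 0.62)]
buffer_bottle [([0.426, 0.394, 0.088], 0.83)]
wash_bottle [([0.644, 0.393, 0.112], 0.55)]
weight [([0.313, -0.282, 0.049], 0.66)]
```

View pics/scene0.png

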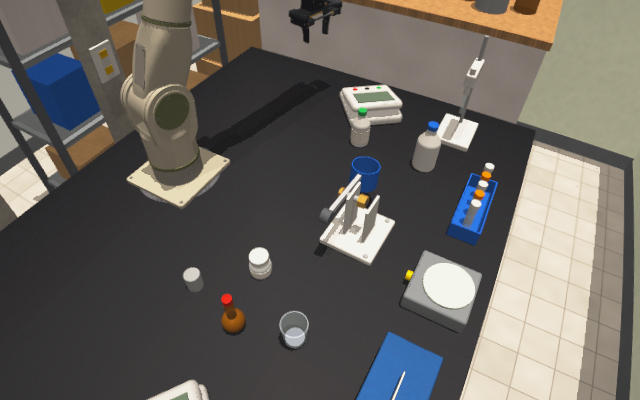

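View pics/top0.png

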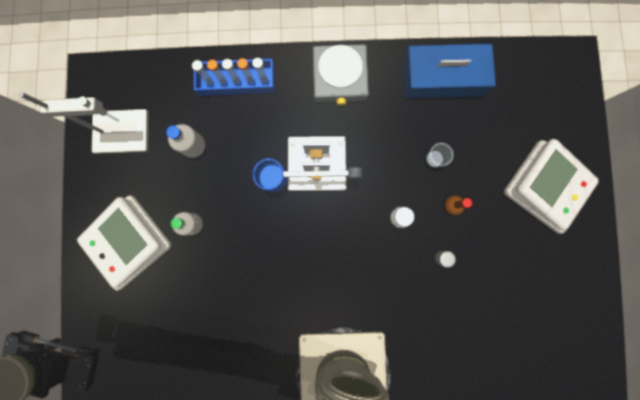

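The scene image shows the flask at about (233,315), beaker (294,330), jar (260,263) and stand (357,220) with the holder (366,172). In the top view the flask cap is at (467,203) and the stand at (317,165). Next I'll fit precise poses from the depth.

Run:
```python
from h import *
im={c:cv2.imread(f'pics/{c}0.png')[:,:,::-1].astype(int) for c in ['scene','top']}
for c in ['scene','top']:
    P=np.load(c+'0.npy'); I=im[c]
    x,y,z=P[...,0],P[...,1],P[...,2]
    print(c,'table z',np.median(z[(abs(x-.4)<.1)&(abs(y)<.1)]))
    m=(I[...,0]>150)&(I[...,1]<60)&(I[...,2]<70)&(x<.6)&(y<-.2)&(y>-.45)
    q=P[m]; print('cap',m.sum(),np.median(q,0),q.min(0),q.max(0))
    m=(abs(x-.455)<.06)&(abs(y+.315)<.06)
    for a,b in [(.01,.03),(.03,.05),(.06,.1),(.115,.13)]:
        q=P[m&(z>a)&(z<b)]
        if len(q): print('flask z',a,b,len(q),q.mean(0).round(4),q.min(0).round(3),q.max(0).round(3))
    m=(abs(x-.57)<.15)&(abs(y-.04)<.17)
    for a,b in [(.012,.024),(.127,.14),(.148,.162)]:
        k=m&(z>a)&(z<b)&(I.min(-1)>110)
        q=P[k]
        if len(q)<5: print(len(q));continue
        rr=cv2.minAreaRect(q[:,:2].astype(np.float32)*1000); print('st',a,b,len(q),np.median(q[:,2]),rr)
    m=(I[...,2]>I[...,0]+50)&(abs(x-.55)<.08)&(abs(y-.17)<.08)&(z>0.02)
    q=P[m]; print('holder',len(q),q.min(0),q.max(0))
    for a in np.arange(.06,.16,.01):
        s=q[(q[:,2]>a)&(q[:,2]<a+.01)]
        if len(s)>3: print(round(a,3),len(s),s.mean(0).round(3),s.min(0).round(3),s.max(0).round(3))
d={}
for c in ['scene','top']:
    a=im[c].astype(np.uint8)[:,:,::-1]
    cr=a[130:270,290:430] if c=='scene' else a[110:220,230:390]
    d[c]=cv2.resize(cr,None,fx=4.5,fy=4.5,interpolation=cv2.INTER_CUBIC); cv2.imwrite(f'pics/{c}0z.png',d[c])
```

```text
scene table z -0.0007266012846131042
cap 87 [ 0.45533725 -0.32236357  0.12004233] [ 0.38502806 -0.33430753 -0.00146434] [ 0.46644699 -0.2708956   0.12314656]
flask z 0.01 0.03 84 [ 0.4705 -0.3353  0.0238] [ 0.439 -0.35   0.011] [ 0.482 -0.298  0.03 ]
flask z 0.03 0.05 296 [ 0.4625 -0.3295  0.0399] [ 0.432 -0.349  0.03 ] [ 0.482 -0.299  0.049]
flask z 0.06 0.1 94 [ 0.4616 -0.3277  0.0798] [ 0.45  -0.334  0.061] [ 0.467 -0.316  0.1  ]
flask z 0.115 0.13 96 [ 0.4568 -0.3241  0.1198] [ 0.446 -0.335  0.115] [ 0.467 -0.312  0.123]
st 0.012 0.024 2059 0.01695886773958899 ((586.1065673828125, 50.91109848022461), (160.5175323486328, 150.4977569580078), 88.67129516601562)
st 0.127 0.14 256 0.1343956361544491 ((574.2908935546875, 67.8726806640625), (133.28103637695312, 90.86503601074219), 87.895263671875)
st 0.148 0.162 115 0.15434396983532528 ((551.210205078125, 17.8974609375), (139.59962463378906, 21.678194046020508), 76.67396545410156)
holder 760 [0.50361103 0.12951545 0.07058269] [0.5814243  0.21251946 0.13970539]
0.07 58 [0.554 0.162 0.077] [0.506 0.13  0.071] [0.58  0.208 0.08 ]
0.08 80 [
[... 1279 characters left out ...]
788940429688), (137.48252868652344, 21.02269744873047), 76.30428314208984)
holder 793 [0.50303858 0.13685409 0.06667423] [0.580012   0.21356421 0.1394855 ]
0.06 48 [0.543 0.191 0.069] [0.516 0.154 0.067] [0.572 0.205 0.07 ]
0.07 400 [0.547 0.175 0.074] [0.515 0.145 0.07 ] [0.578 0.207 0.08 ]
0.08 34 [0.557 0.195 0.086] [0.522 0.162 0.08 ] [0.577 0.207 0.09 ]
0.09 36 [0.555 0.194 0.095] [0.513 0.154 0.09 ] [0.578 0.209 0.1  ]
0.1 37 [0.549 0.188 0.106] [0.503 0.14  0.1  ] [0.577 0.21  0.11 ]
0.11 56 [0.544 0.181 0.114] [0.503 0.137 0.11 ] [0.577 0.21  0.12 ]
0.12 75 [0.545 0.186 0.126] [0.504 0.138 0.12 ] [0.58  0.214 0.13 ]
0.13 107 [0.539 0.168 0.134] [0.503 0.137 0.13 ] [0.58  0.213 0.139]
```

View pics/scene0z.png

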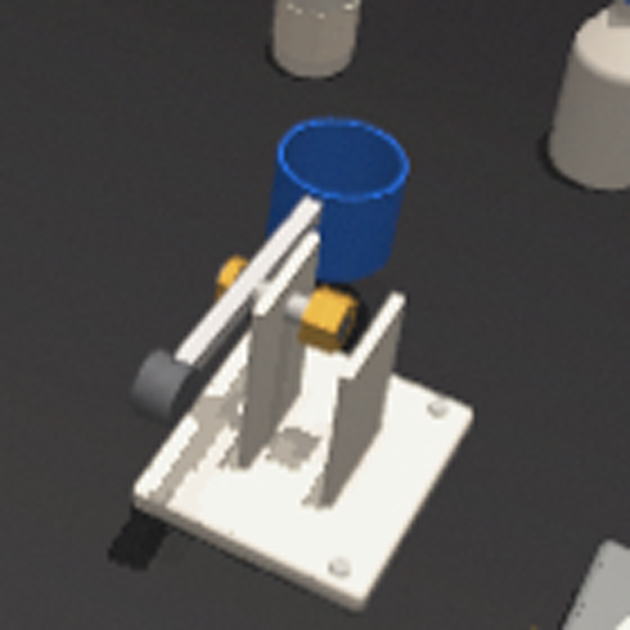

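View pics/top0z.png

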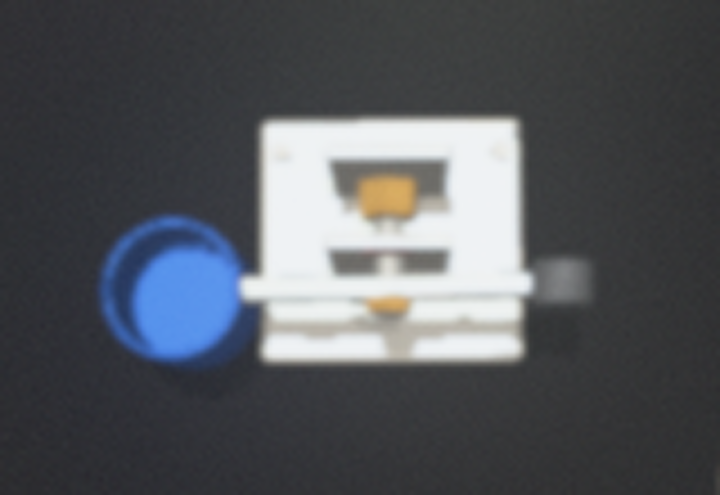

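Run:
```python
from h import *
im={c:cv2.imread(f'pics/{c}0.png')[:,:,::-1].astype(int) for c in ['scene','top']}
yaw=-0.028; c_,s_=np.cos(yaw),np.sin(yaw); O=np.array([.561,.0523,0]); A=np.array([[c_,-s_,0],[s_,c_,0],[0,0,1]])
for c in ['scene','top']:
    P=(np.load(c+'0.npy')-O)@A*1000; I=im[c]; x,y,z=[P[...,i] for i in range(3)]
    def sh(n,m):
        q=P[m]; print(c,n,len(q),np.percentile(q,[2,50,98],axis=0).round(1).tolist())
    w=(I.min(-1)>90)
    near=(abs(y)<34)&(abs(x)<110)
    for a in np.arange(-45,110,15): pass
    sh('brackettop',(z>150)&(abs(y)<30)&(x>-8)&(x<8))
    sh('reartop',(z>128)&(z<140)&(abs(y)<30)&(x>40)&(x<62))
    br=(I[...,0]>I[...,2]+50)&(z>90)&(abs(y)<40)
    sh('brassrear',br&(x>5)); sh('brassfront',br&(x<5))
    sh('base',(abs(z-17)<4)&(abs(x-25)<100)&(abs(y)<100)&w)
    m=(I[...,2]>I[...,0]+50)&(abs(y-120)<60)&(abs(x+25)<60)&(z>40)
    q=P[m]
    if c=='top':
        f=q[(np.hypot(q[:,0]+22,q[:,1]-121)<26)&(q[:,2]<95)]
        X=np.c_[f[:,:2]-[-22,120],np.ones(len(f))]; print('floor',np.linalg.lstsq(X,f[:,2],rcond=None)[0],len(f))
    # rim: points top
    best=None
    for t in np.arange(-.18,.19,.01):
        # rotate into holder frame
        Y=q[:,1]*np.cos(t)-(q[:,2]-130)*np.sin(t); Z=q[:,1]*np.sin(t)+(q[:,2]-130)*np.cos(t)
        k=Z>9; 
        print(round(t,2),np.percentile(Z,99).round(1),np.percentile(Y,[1,99]).round(1),k.sum(),end=';')
    print()
    am=w&(x>-45)&(x<-5)&(z>120)&(abs(y)<75); sh('arm',am)
    a=P[am]; 
    for lo in range(-75,75,25):
        b=a[(a[:,1]>lo)&(a[:,1]<lo+25)]
        if len(b): print(lo,np.median(b,0).round(1),np.percentile(b[:,2],95).round(1))
```

```text
scene brackettop 65 [[-3.7, -28.5, 150.5], [1.2, 0.7, 153.8], [4.5, 29.2, 156.0]]
scene reartop 70 [[50.1, -29.2, 128.3], [55.0, 0.9, 133.7], [58.2, 28.0, 136.6]]
scene brassrear 114 [[16.8, -15.1, 124.7], [27.8, -7.8, 140.5], [37.1, 14.6, 146.6]]
scene brassfront 29 [[-234.3, -16.3, 121.5], [-32.2, -3.9, 139.1], [-13.8, 19.7, 211.0]]
scene base 2009 [[-46.2, -78.2, 13.6], [33.3, -23.2, 16.9], [98.3, 72.6, 20.2]]
-0.18 -9.2 [ 70.3 154.7] 0;-0.17 -8.4 [ 71. 155.] 0;-0.16 -7.5 [ 71.7 155.3] 0;-0.15 -6.7 [ 72.3 155.5] 0;-0.14 -5.9 [ 73.  155.8] 0;-0.13 -5.0 [ 73.6 156. ] 0;-0.12 -4.2 [ 74.2 156.2] 0;-0.11 -3.3 [ 74.8 156.4] 0;-0.1 -2.5 [ 75.3 156.7] 0;-0.09 -1.6 [ 75.8 156.9] 0;-0.08 -0.8 [ 76.2 157. ] 0;-0.07 0.1 [ 76.8 157.2] 0;-0.06 0.9 [ 77.3 157.3] 0;-0.05 1.9 [ 77.8 157.5] 0;-0.04 2.8 [ 78.2 157.6] 0;-0.03 3.7 [ 78.5 157.7] 0;-0.02 4.6 [ 79.  157.9] 0;-0.01 5.4 [ 79.4 158. ] 0;0.0 6.4 [ 79.7 158.1] 1;0.01 7.3 [ 80.  158.2] 1;0.02 8.4 [ 80.5 158.3] 4;0.03 9.3 [ 80.8 158.3] 10;0.04 10.3 [ 81.  158.4] 22;0.05 11.3 [ 81.2 158.6] 46;0.06 12.3 [ 81.3 158.6] 73;0.07 13.4 [ 81.6 158.7] 10
[... 1581 characters left out ...]
 7;0.03 9.9 [ 84.8 157.7] 18;0.04 11.0 [ 84.8 157.7] 34;0.05 11.9 [ 84.8 157.8] 57;0.06 13.0 [ 84.8 157.8] 90;0.07 13.9 [ 84.8 157.8] 120;0.08 15.1 [ 84.9 157.8] 132;0.09 16.4 [ 84.8 158.2] 139;0.1 17.7 [ 84.8 158.4] 149;0.11 18.8 [ 84.7 158.5] 154;0.12 19.9 [ 84.6 158.9] 163;0.13 21.0 [ 84.5 158.9] 169;0.14 22.6 [ 84.4 158.9] 177;0.15 24.0 [ 84.3 159. ] 184;0.16 25.4 [ 84.1 159.1] 186;0.17 27.0 [ 83.9 159.3] 194;0.18 28.5 [ 83.6 159.6] 203;
top arm 387 [[-36.9, -72.1, 127.1], [-23.7, -0.6, 137.1], [-9.1, 71.9, 145.2]]
-75 [-23.  -62.4 142.9] 146.2
-50 [-23.  -35.5 139.8] 142.9
-25 [-24.5  -8.  137.9] 141.8
0 [-24.3   9.3 136.3] 141.2
25 [-23.8  38.1 133. ] 137.3
50 [-23.4  63.1 131.5] 134.7
```

```bash
cat >> h.py <<'E'
O=np.array([.561,.0523,0]); YAW=-0.028
S=R.from_euler('z',YAW)
def ori(psi_deg,t=0):
    a=np.radians(psi_deg); y=np.array([np.cos(a),np.sin(a),0]); z=np.array([0,0,-1.])
    b=R.from_matrix(np.stack([np.cross(y,z),y,z],1))
    return R.from_rotvec(-t*S.apply([1,0,0]))*b
def rows(targets,p=None,q=None):
    s=monitor.read_state()
    p=s['ee_pos'] if p is None else p; q=R.from_quat(s['eef_rot']) if q is None else q
    for tp,tq in targets:
        d=q.inv().apply(np.array(tp)-p); w=(q.inv()*tq).as_rotvec()/(2*np.pi)
        print('xyz',d.round(4).tolist(),'r',w.round(4).tolist())
def tcp(g,q,gd=.051): return np.array(g)-q.apply([0,0,gd])
def st(p): return O+S.apply(np.array(p))
E
python3 - <<'E'
from h import *
q=ori(55)
rows([([.42,.25,.30],ori(76.4)),([.4556,-.3225,.26],q),([.4556,-.3225,.144],q)])
E
```

```text
xyz [-0.3493, -0.2831, -0.0077] r [0.0, 0.0, -0.0001]
xyz [-0.5187, -0.8311, 0.0322] r [0.0, -0.0, 0.0594]
xyz [-0.5187, -0.8312, 0.1482] r [0.0, -0.0, 0.0594]
```

Call:
drive_tool(
  plan=[
    {"x": -0.349,"y": -0.283,"z": -0.008,"fingers": 0.7},
    {"x": -0.349,"y": -0.283,"z": -0.008,"fingers": 0.7},
    {"x": -0.349,"y": -0.283,"z": -0.008,"fingers": 0.7},
    {"x": -0.349,"y": -0.283,"z": -0.008,"fingers": 0.7},
    {"x": -0.349,"y": -0.283,"z": -0.008,"fingers": 0.7},
    {"x": -0.349,"y": -0.283,"z": -0.008,"fingers": 0.7},
    {"x": -0.349,"y": -0.283,"z": -0.008,"fingers": 0.7},
    {"x": -0.519,"y": -0.831,"z": 0.032,"rz": 0.0594,"fingers": 0.7},
    {"x": -0.519,"y": -0.831,"z": 0.032,"rz": 0.0594,"fingers": 0.7},
    {"x": -0.519,"y": -0.831,"z": 0.032,"rz": 0.0594,"fingers": 0.7},
    {"x": -0.519,"y": -0.831,"z": 0.032,"rz": 0.0594,"fingers": 0.7},
    {"x": -0.519,"y": -0.831,"z": 0.032,"rz": 0.0594,"fingers": 0.7},
  ],
)

```text
validation failed for argument at $.pl...
```

Run:
```python
from h import *
q=ori(55); s=monitor.read_state(); print(s['time'],s['joint_positions'].round(2))
rows([([.4556,-.3225,.26],q)])
```

```text
1.0 [-1.36  0.33 -0.06  1.46  0.02  1.35 -0.09]
xyz [-0.5187, -0.8311, 0.0322] r [0.0, -0.0, 0.0594]
```

Call:
drive_tool(
  plan=[
    {"rx": 0,"ry": 0,"rz": 0,"x": -0.05,"y": -0.04,"z": -0.001,"fingers": 0.7},
  ],
  squeeze=15,
)

```text
time: 1.12
ee_pos: [0.1821, 0.5596, 0.2923]
eef_rot: [0.115, 0.993, -0.0, -0.001]
ft_force: [1.7, -0.0, 1.0]
width: 0.0827
```

Run:
```python
from h import *
rows([([.42,.25,.30],ori(76.4)),([.4556,-.3225,.26],ori(55))])
```

```text
xyz [-0.3024, -0.247, -0.0082] r [-0.0001, -0.0003, 0.001]
xyz [-0.4681, -0.7961, 0.0317] r [-0.0001, -0.0003, 0.0605]
```

Call:
drive_tool(
  plan=[
    {"rx": 0,"ry": 0,"rz": 0,"x": -0.302,"y": -0.247,"z": -0.008,"fingers": 0.7},
    {"rx": 0,"ry": 0,"rz": 0,"x": -0.302,"y": -0.247,"z": -0.008,"fingers": 0.7},
    {"rx": 0,"ry": 0,"rz": 0,"x": -0.302,"y": -0.247,"z": -0.008,"fingers": 0.7},
    {"rx": 0,"ry": 0,"rz": 0,"x": -0.302,"y": -0.247,"z": -0.008,"fingers": 0.7},
    {"rx": 0,"ry": 0,"rz": 0,"x": -0.302,"y": -0.247,"z": -0.008,"fingers": 0.7},
    {"rx": 0,"ry": 0,"rz": 0,"x": -0.302,"y": -0.247,"z": -0.008,"fingers": 0.7},
    {"rx": 0,"ry": 0,"rz": 0.06,"x": -0.468,"y": -0.796,"z": 0.032,"fingers": 0.7},
    {"rx": 0,"ry": 0,"rz": 0.06,"x": -0.468,"y": -0.796,"z": 0.032,"fingers": 0.7},
    {"rx": 0,"ry": 0,"rz": 0.06,"x": -0.468,"y": -0.796,"z": 0.032,"fingers": 0.7},
    {"rx": 0,"ry": 0,"rz": 0.06,"x": -0.468,"y": -0.796,"z": 0.032,"fingers": 0.7},
    {"rx": 0,"ry": 0,"rz": 0.06,"x": -0.468,"y": -0.796,"z": 0.032,"fingers": 0.7},
    {"rx": 0,"ry": 0,"rz": 0.06,"x": -0.468,"y": -0.796,"z": 0.032,"fingers": 0.7},
  ],
  squeeze=15,
)

```text
time: 2.62
ee_pos: [0.4377, -0.1163, 0.2758]
eef_rot: [0.302, 0.953, 0.001, 0.001]
ft_force: [1.6, 0.5, -1.1]
width: 0.0612
```

Run:
```python
from h import *
s=monitor.read_state(); print(s['time'],s['joint_positions'].round(2))
rows([([.4556,-.3225,.26],ori(55)),([.4556,-.3225,.144],ori(55))])
```

```text
2.625 [-0.55 -0.09  0.68  1.95  0.06  1.27  1.07]
xyz [-0.1336, -0.1582, 0.0157] r [0.0002, 0.0001, -0.0006]
xyz [-0.1335, -0.1584, 0.1317] r [0.0002, 0.0001, -0.0006]
```

Call:
drive_tool(
  plan=[
    {"rx": 0,"ry": 0,"rz": 0,"x": -0.133,"y": -0.158,"z": 0.016,"fingers": 0.7},
    {"rx": 0,"ry": 0,"rz": 0,"x": -0.133,"y": -0.158,"z": 0.016,"fingers": 0.7},
    {"rx": 0,"ry": 0,"rz": 0,"x": -0.133,"y": -0.158,"z": 0.016,"fingers": 0.7},
    {"rx": 0,"ry": 0,"rz": 0,"x": -0.133,"y": -0.158,"z": 0.016,"fingers": 0.7},
    {"rx": 0,"ry": 0,"rz": 0,"x": -0.133,"y": -0.158,"z": 0.016,"fingers": 0.7},
    {"rx": 0,"ry": 0,"rz": 0,"x": -0.133,"y": -0.158,"z": 0.016,"fingers": 0.7},
  ],
  squeeze=15,
)

```text
time: 3.38
ee_pos: [0.4556, -0.319, 0.2595]
eef_rot: [0.302, 0.953, 0.0, -0.0]
ft_force: [0.5, -0.4, -1.0]
width: 0.0609
```

Run:
```python
from h import *
s=monitor.read_state(); print(s['time'],s['joint_positions'].round(2),np.abs(s['joint_vel']).max())
rows([([.4556,-.3225,.26],ori(55)),([.4556,-.3225,.144],ori(55))])
```

```text
3.375 [-0.25  0.27  0.92  1.73 -0.23  1.25  1.69] 0.014347467306424064
xyz [-0.002, -0.0029, -0.0005] r [0.0001, -0.0001, -0.0005]
xyz [-0.002, -0.003, 0.1155] r [0.0001, -0.0001, -0.0005]
```

Call:
drive_tool(
  plan=[
    {"rx": 0,"ry": 0,"rz": 0,"x": -0.002,"y": -0.003,"z": 0.04,"fingers": 0.7},
    {"rx": 0,"ry": 0,"rz": 0,"x": -0.002,"y": -0.003,"z": 0.08,"fingers": 0.7},
    {"rx": 0,"ry": 0,"rz": 0,"x": -0.002,"y": -0.003,"z": 0.1155,"fingers": 0.7},
    {"rx": 0,"ry": 0,"rz": 0,"x": -0.002,"y": -0.003,"z": 0.1155,"fingers": 0.7},
    {"rx": 0,"ry": 0,"rz": 0,"x": -0.002,"y": -0.003,"z": 0.1155,"fingers": 0.7},
  ],
  squeeze=15,
)

```text
time: 4.0
ee_pos: [0.4561, -0.3233, 0.1457]
eef_rot: [0.302, 0.953, 0.0, 0.001]
ft_force: [-0.6, 0.1, 0.4]
width: 0.0611
```

Run:
```python
from h import *
s=monitor.read_state(); print(s['time'],s['ee_pos'],s['joint_positions'].round(2))
for c in ['top','scene']:
    d=snap(c,c+'1'); a=d['color'][:,:,::-1]
    cr=a[150:260,400:520] if c=='top' else a[220:380,160:320]
    cv2.imwrite(f'pics/{c}1z.png',cv2.resize(cr,None,fx=4,fy=4,interpolation=cv2.INTER_CUBIC))
```

```text
4.0 [ 0.45613869 -0.32333511  0.14565803] [-0.16  0.42  0.85  1.84 -0.37  1.04  1.79]
```

View pics/scene1z.png

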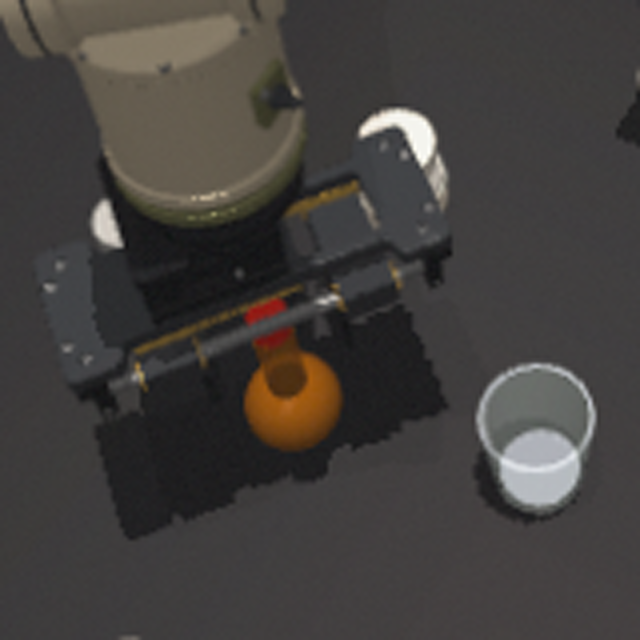

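The cap (268,325) sits between the two fingers, and the jar is well below the gripper body. Closing.

Call:
drive_tool(
  plan=[
    {"rx": 0,"ry": 0,"rz": 0,"x": 0,"y": 0,"z": 0,"fingers": 0.15},
    {"rx": 0,"ry": 0,"rz": 0,"x": 0,"y": 0,"z": 0,"fingers": 0.15},
    {"rx": 0,"ry": 0,"rz": 0,"x": 0,"y": 0,"z": 0,"fingers": 0.15},
    {"rx": 0,"ry": 0,"rz": 0,"x": 0,"y": 0,"z": 0,"fingers": 0.15},
    {"rx": 0,"ry": 0,"rz": 0,"x": 0,"y": 0,"z": 0,"fingers": 0.15},
    {"rx": 0,"ry": 0,"rz": 0,"x": 0,"y": 0,"z": 0,"fingers": 0.15},
  ],
  squeeze=15,
)

```text
time: 4.85
ee_pos: [0.4552, -0.3236, 0.1439]
eef_rot: [0.303, 0.953, 0.0, -0.0]
ft_force: [-1.2, -0.6, -0.2]
width: 0.0214
```

Run:
```python
from h import *
s=monitor.read_state(); print(s['time'],s['width'],s['ee_pos'])
p=s['ee_pos']
q=ori(88.4,.18)
# flask floor centre at t=.18 and along axis
fl=st([-.022,.110,.0643]); ax=-q.apply([0,0,1]); h=.146-.051   # grip height above flask base
print(fl,ax,h)
tgt=fl+ax*(h+.051)
np.save('place.npy',tgt)
rows([(p+[0,0,.16],ori(55)),(tgt+ax*.10,q)])
```

```text
4.85 0.021365292978482605 [ 0.4552164  -0.32360919  0.1439314 ]
[0.54208822 0.1628728  0.0643    ] [0.00501217 0.1789594  0.98384369] 0.095
xyz [0.0, 0.0, -0.16] r [0.0, -0.0, -0.0006]
xyz [0.2341, 0.4842, -0.1623] r [0.0278, -0.0084, -0.0931]
```

Run:
```python
from h import *
s=monitor.read_state(); p=s['ee_pos']
q=ori(88.4,.18)
fl=st([-.022,.110,.0643]); ax=-q.apply([0,0,1])
tgt=fl+ax*(.093+.051); np.save('place.npy',tgt); print(tgt)
rows([(p+[0,0,.17],ori(55)),(tgt+ax*.14,q)])
```

```text
[0.54280997 0.18864296 0.20597349]
xyz [0.0, 0.0, -0.17] r [0.0, -0.0, -0.0006]
xyz [0.2378, 0.4898, -0.1997] r [0.0278, -0.0084, -0.0931]
```

Call:
drive_tool(
  plan=[
    {"rx": 0,"ry": 0,"rz": 0,"x": 0,"y": 0,"z": -0.03,"fingers": 0.15},
    {"rx": 0,"ry": 0,"rz": 0,"x": 0,"y": 0,"z": -0.07,"fingers": 0.15},
    {"rx": 0,"ry": 0,"rz": 0,"x": 0,"y": 0,"z": -0.12,"fingers": 0.15},
    {"rx": 0,"ry": 0,"rz": 0,"x": 0,"y": 0,"z": -0.17,"fingers": 0.15},
    {"rx": 0.002,"ry": -0.001,"rz": -0.01,"x": 0.02,"y": 0.042,"z": -0.19,"fingers": 0.15},
    {"rx": 0.005,"ry": -0.001,"rz": -0.02,"x": 0.044,"y": 0.09,"z": -0.2,"fingers": 0.15},
    {"rx": 0.008,"ry": -0.002,"rz": -0.03,"x": 0.068,"y": 0.14,"z": -0.2,"fingers": 0.15},
    {"rx": 0.011,"ry": -0.003,"rz": -0.04,"x": 0.092,"y": 0.19,"z": -0.2,"fingers": 0.15},
    {"rx": 0.014,"ry": -0.004,"rz": -0.05,"x": 0.117,"y": 0.24,"z": -0.2,"fingers": 0.15},
    {"rx": 0.017,"ry": -0.005,"rz": -0.06,"x": 0.141,"y": 0.29,"z": -0.2,"fingers": 0.15},
    {"rx": 0.02,"ry": -0.006,"rz": -0.07,"x": 0.165,"y": 0.34,"z": -0.2,"fingers": 0.15},
    {"rx": 0.023,"ry": -0.007,"rz": -0.08,"x": 0.19,"y": 0.39,"z": -0.2,"fingers": 0.15},
  ],
  squeeze=15,
)

```text
time: 6.35
ee_pos: [0.5251, 0.1062, 0.3441]
eef_rot: [0.055, 0.996, -0.075, -0.001]
ft_force: [-0.9, 0.2, -0.8]
width: 0.0216
```

Run:
```python
from h import *
s=monitor.read_state(); print(s['time'],s['width'],s['ee_pos'],s['joint_positions'].round(2))
q=ori(88.4,.18); ax=-q.apply([0,0,1]); tgt=np.load('place.npy')
rows([(tgt+ax*.14,q),(tgt+ax*.08,q)])
```

```text
6.35 0.021556859244419177 [0.52506204 0.10615898 0.3441156 ] [-0.87  0.14  0.58  1.62  0.06  1.46  1.16]
xyz [-0.0066, 0.1078, -0.0158] r [0.0048, -0.0011, -0.0129]
xyz [-0.0071, 0.106, 0.0442] r [0.0048, -0.0011, -0.0129]
```

Call:
drive_tool(
  plan=[
    {"rx": 0.002,"ry": 0,"rz": -0.006,"x": -0.003,"y": 0.05,"z": -0.012,"fingers": 0.15},
    {"rx": 0.004,"ry": -0.001,"rz": -0.012,"x": -0.006,"y": 0.09,"z": -0.016,"fingers": 0.15},
    {"rx": 0.0048,"ry": -0.001,"rz": -0.0129,"x": -0.007,"y": 0.108,"z": -0.016,"fingers": 0.15},
    {"rx": 0.0048,"ry": -0.001,"rz": -0.0129,"x": -0.007,"y": 0.108,"z": -0.016,"fingers": 0.15},
    {"rx": 0.0048,"ry": -0.001,"rz": -0.0129,"x": -0.007,"y": 0.108,"z": -0.016,"fingers": 0.15},
    {"rx": 0.0048,"ry": -0.001,"rz": -0.0129,"x": -0.007,"y": 0.108,"z": -0.016,"fingers": 0.15},
  ],
  squeeze=15,
)

```text
time: 7.1
ee_pos: [0.5443, 0.2105, 0.3444]
eef_rot: [0.016, 0.996, -0.089, -0.001]
ft_force: [-0.1, 0.7, -1.0]
width: 0.0217
```

Run:
```python
from h import *
s=monitor.read_state(); print(s['time'],s['width'],s['ee_pos'],s['ft_force'])
q=ori(88.4,.18); ax=-q.apply([0,0,1]); tgt=np.load('place.npy')
rows([(tgt+ax*.14,q),(tgt+ax*.08,q)])
for c in ['top','scene']:
    d=snap(c,c+'2'); a=d['color'][:,:,::-1]
    cr=a[110:220,230:390] if c=='top' else a[90:250,280:440]
    cv2.imwrite(f'pics/{c}2z.png',cv2.resize(cr,None,fx=3.7,fy=3.7,interpolation=cv2.INTER_CUBIC))
    P=cloud(d); I=d['color'].astype(int)
    m=(I[...,0]>I[...,2]+60)&(I[...,0]>1.6*I[...,1])&(abs(P[...,0]-.54)<.06)&(abs(P[...,1]-.18)<.07)&(P[...,2]>.15)
    if m.sum(): print(c,m.sum(),np.percentile(P[m],[2,50,98],axis=0).round(3).tolist())
```

```text
7.1 0.02172126899666308 [0.54427196 0.2104907  0.34440683] [-0.12878203  0.67625597 -1.00474777]
xyz [0.0009, 0.0033, 0.0001] r [0.0001, -0.0001, -0.0007]
xyz [0.0008, 0.0032, 0.0601] r [0.0001, -0.0001, -0.0007]
scene 278 [[0.525, 0.163, 0.226], [0.549, 0.176, 0.242], [0.567, 0.197, 0.276]]
```

View pics/scene2z.png

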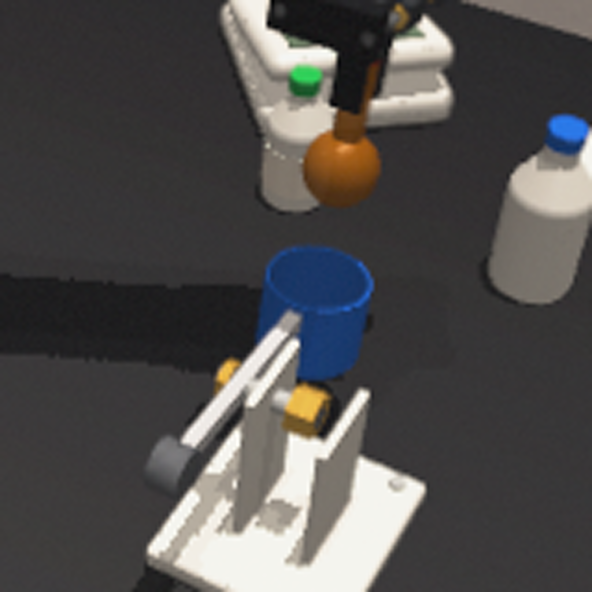

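The scene view shows the flask at (342,165), hanging tilted above the holder mouth at (318,275), with the stand undisturbed. Lowering.

Call:
drive_tool(
  plan=[
    {"rx": 0,"ry": 0,"rz": 0,"x": 0.001,"y": 0.003,"z": 0.015,"fingers": 0.15},
    {"rx": 0,"ry": 0,"rz": 0,"x": 0.001,"y": 0.003,"z": 0.035,"fingers": 0.15},
    {"rx": 0,"ry": 0,"rz": 0,"x": 0.001,"y": 0.003,"z": 0.055,"fingers": 0.15},
    {"rx": 0,"ry": 0,"rz": 0,"x": 0.001,"y": 0.003,"z": 0.075,"fingers": 0.15},
    {"rx": 0,"ry": 0,"rz": 0,"x": 0.001,"y": 0.003,"z": 0.09,"fingers": 0.15},
    {"rx": 0,"ry": 0,"rz": 0,"x": 0.001,"y": 0.003,"z": 0.1,"fingers": 0.15},
    {"rx": 0,"ry": 0,"rz": 0,"x": 0.001,"y": 0.003,"z": 0.11,"fingers": 0.15},
    {"rx": 0,"ry": 0,"rz": 0,"x": 0.001,"y": 0.003,"z": 0.11,"fingers": 0.15},
  ],
  squeeze=15,
)

```text
time: 8.2
ee_pos: [0.5423, 0.1954, 0.2346]
eef_rot: [0.015, 0.996, -0.09, -0.002]
ft_force: [-0.5, -0.4, -0.1]
width: 0.0214
```

Run:
```python
from h import *
s=monitor.read_state(); print(s['time'],s['width'],s['ee_pos'],s['ft_force'],s['torque'])
q=ori(88.4,.18); ax=-q.apply([0,0,1]); tgt=np.load('place.npy')
rows([(tgt+ax*.01,q),(tgt,q)])
for c in ['top','scene']:
    d=snap(c,c+'3'); a=d['color'][:,:,::-1]
    cr=a[110:220,230:390] if c=='top' else a[90:250,280:440]
    cv2.imwrite(f'pics/{c}3z.png',cv2.resize(cr,None,fx=3.7,fy=3.7,interpolation=cv2.INTER_CUBIC))
```

```text
8.2 0.021437297927817338 [0.5422871  0.19544651 0.23456411] [-0.5314645  -0.38071416 -0.08612527] [ 0.25417105 -0.00282744 -0.07227918]
xyz [-0.0007, -0.0016, 0.0193] r [-0.0, -0.0003, -0.0003]
xyz [-0.0008, -0.0016, 0.0293] r [-0.0, -0.0003, -0.0003]
```

View pics/scene3z.png

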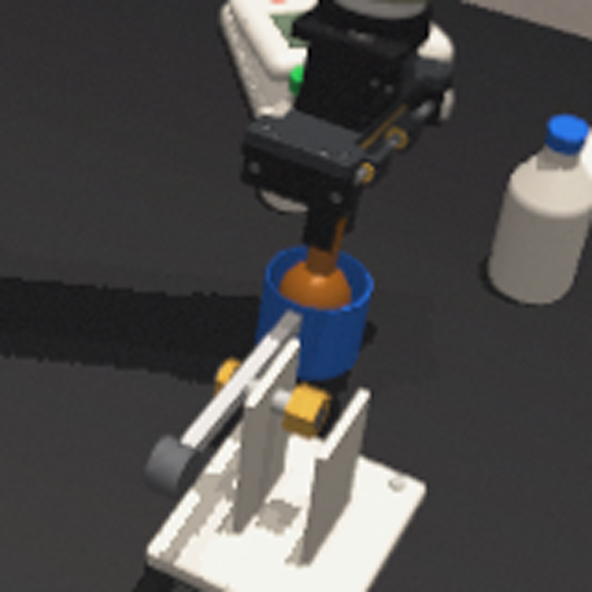

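The bulb at (318,285) is inside the holder mouth and centred, with the arm still where it was. Continuing down slowly.

Call:
drive_tool(
  plan=[
    {"rx": 0,"ry": 0,"rz": 0,"x": -0.0007,"y": -0.0016,"z": 0.005,"fingers": 0.15},
    {"rx": 0,"ry": 0,"rz": 0,"x": -0.0007,"y": -0.0016,"z": 0.01,"fingers": 0.15},
    {"rx": 0,"ry": 0,"rz": 0,"x": -0.0007,"y": -0.0016,"z": 0.013,"fingers": 0.15},
    {"rx": 0,"ry": 0,"rz": 0,"x": -0.0007,"y": -0.0016,"z": 0.016,"fingers": 0.15},
    {"rx": 0,"ry": 0,"rz": 0,"x": -0.0007,"y": -0.0016,"z": 0.019,"fingers": 0.15},
    {"rx": 0,"ry": 0,"rz": 0,"x": -0.0007,"y": -0.0016,"z": 0.022,"fingers": 0.15},
    {"rx": 0,"ry": 0,"rz": 0,"x": -0.0007,"y": -0.0016,"z": 0.024,"fingers": 0.15},
    {"rx": 0,"ry": 0,"rz": 0,"x": -0.0007,"y": -0.0016,"z": 0.026,"fingers": 0.15},
    {"rx": 0,"ry": 0,"rz": 0,"x": -0.0007,"y": -0.0016,"z": 0.026,"fingers": 0.15},
  ],
  squeeze=15,
)

```text
time: 9.43
ee_pos: [0.5429, 0.1894, 0.2097]
eef_rot: [0.015, 0.996, -0.09, -0.002]
ft_force: [0.5, 0.9, -0.7]
width: 0.0215
```

```bash
cat > tilt.py <<'E'
from h import *
def tilt(tag):
    res=[]
    for c in ['scene','top']:
        d=snap(c,tag+c); P=S.inv().apply((cloud(d)-O).reshape(-1,3)).reshape(400,640,3)*1000; I=d['color'].astype(int)
        x,y,z=[P[...,i] for i in range(3)]
        k=(I.min(-1)>90)&(x>-35)&(x<-10)&(z>115)&(z<165)&(abs(y)<78)&(I.max(-1)-I.min(-1)<40)
        b=P[k]
        if len(b)<40: print(c,'few',len(b)); continue
        # robust line
        A=np.c_[b[:,1],np.ones(len(b))]; w=np.ones(len(b),bool)
        for _ in range(5):
            co=np.linalg.lstsq(A[w],b[w,2],rcond=None)[0]; rr=b[:,2]-A@co; w=abs(rr)<2.5
        print(c,'tilt',round(-co[0],3),'z0',co[1].round(1),w.sum(),len(b),'yrange',b[w,1].min().round(),b[w,1].max().round())
        a=d['color'][:,:,::-1]; cr=a[110:220,230:390] if c=='top' else a[90:250,280:440]
        cv2.imwrite(f'pics/{tag}{c}z.png',cv2.resize(cr,None,fx=3.7,fy=3.7,interpolation=cv2.INTER_CUBIC))
E
python3 - <<'E'
from tilt import *
s=monitor.read_state(); print(s['time'],s['width'],s['ee_pos'],s['ft_force'],s['torque'])
q=ori(88.4,.18); ax=-q.apply([0,0,1]); tgt=np.load('place.npy')
rows([(tgt,q)])
tilt('a')
E
```

```text
9.425 0.021504815207821208 [0.54289117 0.18935621 0.2096577 ] [ 0.45653201  0.86116498 -0.67804136] [ 0.23630706  0.00257429 -0.03656858]
xyz [0.0001, -0.0, 0.0038] r [0.0001, -0.0002, -0.0003]
scene tilt 0.158 z0 137.4 187 249 yrange -74.0 78.0
top tilt 0.156 z0 137.1 225 302 yrange -77.0 57.0
```

View pics/ascenez.png

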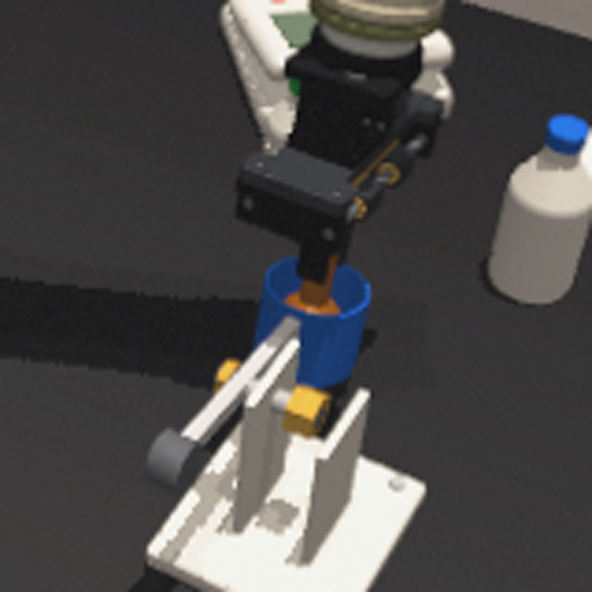

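The arm is now tilted 0.157 with the flask on the floor. Going the last few mm to the stop.

Call:
drive_tool(
  plan=[
    {"rx": 0,"ry": 0,"rz": 0,"x": 0,"y": 0,"z": 0.001,"fingers": 0.15},
    {"rx": 0,"ry": 0,"rz": 0,"x": 0,"y": 0,"z": 0.002,"fingers": 0.15},
    {"rx": 0,"ry": 0,"rz": 0,"x": 0,"y": 0,"z": 0.003,"fingers": 0.15},
    {"rx": 0,"ry": 0,"rz": 0,"x": 0,"y": 0,"z": 0.0035,"fingers": 0.15},
    {"rx": 0,"ry": 0,"rz": 0,"x": 0,"y": 0,"z": 0.0035,"fingers": 0.15},
  ],
  squeeze=15,
)

```text
time: 10.15
ee_pos: [0.5429, 0.1887, 0.2063]
eef_rot: [0.015, 0.996, -0.09, -0.002]
ft_force: [-1.1, -0.0, -0.2]
width: 0.0215
```

Run:
```python
from tilt import *
s=monitor.read_state(); print(s['time'],s['width'],s['ee_pos'],s['ft_force'],s['torque'])
q=ori(88.4,.18); ax=-q.apply([0,0,1]); tgt=np.load('place.npy')
rows([(tgt,q)])
tilt('b')
```

```text
10.15 0.021468945259191557 [0.54293682 0.18872405 0.20632793] [-1.05842667 -0.03029733 -0.16887844] [ 0.21106656  0.01400839 -0.04764251]
xyz [0.0001, -0.0, 0.0004] r [0.0001, -0.0002, -0.0003]
scene tilt 0.177 z0 137.5 179 242 yrange -74.0 78.0
top tilt 0.178 z0 137.4 223 299 yrange -76.0 55.0
```

Call:
drive_tool(
  plan=[
    {"rx": 0,"ry": 0,"rz": 0,"x": 0,"y": 0,"z": 0.0005,"fingers": 0.15},
    {"rx": 0,"ry": 0,"rz": 0,"x": 0,"y": 0,"z": 0.0005,"fingers": 0.3},
    {"rx": 0,"ry": 0,"rz": 0,"x": 0,"y": 0,"z": 0.0005,"fingers": 0.5},
    {"rx": 0,"ry": 0,"rz": 0,"x": 0,"y": 0,"z": 0.0005,"fingers": 0.5},
    {"rx": 0,"ry": 0,"rz": 0,"x": 0,"y": 0,"z": 0.0005,"fingers": 0.5},
  ],
  squeeze=15,
)

```text
time: 10.88
ee_pos: [0.543, 0.1887, 0.2059]
eef_rot: [0.015, 0.996, -0.09, -0.002]
ft_force: [-0.2, -0.2, 0.4]
width: 0.0421
```

Run:
```python
from tilt import *
s=monitor.read_state(); print(s['time'],s['width'],s['ee_pos'],s['ft_force'],s['torque'])
tilt('c')
```

```text
10.875 0.042066753770992345 [0.54295719 0.1886524  0.20586769] [-0.18752306 -0.2435985   0.39186872] [ 0.2320713   0.00271641 -0.06659378]
scene tilt 0.187 z0 137.3 185 239 yrange -73.0 77.0
top tilt 0.18 z0 137.5 229 297 yrange -77.0 55.0
```

View pics/cscenez.png

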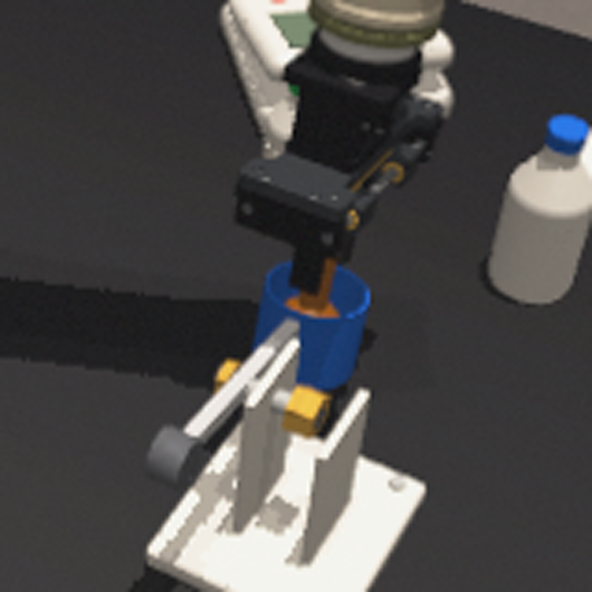

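The fingers are open, the flask stands in the holder, and the arm is at its stop. Retreating upward.

Call:
drive_tool(
  plan=[
    {"rx": 0,"ry": 0,"rz": 0,"x": 0,"y": 0,"z": -0.015,"fingers": 0.5},
    {"rx": 0,"ry": 0,"rz": 0,"x": 0,"y": 0,"z": -0.04,"fingers": 0.5},
    {"rx": 0,"ry": 0,"rz": 0,"x": 0,"y": 0,"z": -0.08,"fingers": 0.5},
    {"rx": 0,"ry": 0,"rz": 0,"x": 0,"y": 0,"z": -0.13,"fingers": 0.65},
    {"rx": 0,"ry": 0,"rz": 0,"x": 0,"y": 0,"z": -0.13,"fingers": 0.65},
    {"rx": 0,"ry": 0,"rz": 0,"x": 0,"y": 0,"z": -0.13,"fingers": 0.65},
  ],
  squeeze=15,
)

```text
time: 11.72
ee_pos: [0.5436, 0.2119, 0.3339]
eef_rot: [0.015, 0.996, -0.09, -0.002]
ft_force: [0.3, -0.2, -1.7]
width: 0.0557
```

Run:
```python
from tilt import *
s=monitor.read_state(); print(s['time'],s['width'],s['ee_pos'],s['joint_positions'].round(2))
q=ori(88.4,.18); ax=-q.apply([0,0,1]); g=tcp(st([.027,0,.131]),q); print(g,g+ax*.13)
np.save('bolt.npy',g)
rows([(g+ax*.13,q),(g,q)])
tilt('d')
for c in ['scene','top']:
    for n in ['flask','bolt_head']:
        print(c,n,[(np.round(f['centre'],3),round(f['confidence'],2)) for f in nets.find_in(n,c)[:2]])
d=viewer.camera('scene');P=S.inv().apply((cloud(d)-O).reshape(-1,3)).reshape(400,640,3)*1000;I=d['color'].astype(int)
x,y,z=[P[...,i] for i in range(3)]
br=(I[...,0]>I[...,2]+50)&(z>90)&(z<160)&(abs(y)<40)&(x>5)&(x<50); print('brass',np.percentile(P[br],[2,50,98],axis=0).round(1).tolist())
m=(I[...,0]>130)&(I[...,1]<60)&(abs(y-130)<40)&(abs(x+22)<40)&(z>150); print('cap',m.sum(),np.percentile(P[m],[2,50,98],axis=0).round(1).tolist())
```

```text
11.725 0.05571345591286023 [0.54360939 0.21185596 0.33389917] [-0.94  0.29  0.52  1.49  0.02  1.49  1.11]
[0.58824504 0.06067103 0.18117603] [0.58889662 0.08393575 0.30907571]
xyz [-0.0491, -0.1201, 0.047] r [0.0001, -0.0001, -0.0003]
xyz [-0.0492, -0.1201, 0.177] r [0.0001, -0.0001, -0.0003]
scene tilt 0.186 z0 137.3 183 240 yrange -73.0 76.0
top tilt 0.188 z0 137.2 254 343 yrange -76.0 78.0
scene flask [(array([ 0.588, -0.275,  0.038]), 0.38)]
scene bolt_head [(array([0.593, 0.048, 0.138]), 0.7)]
top flask [(array([0.531, 0.165, 0.104]), 0.49)]
top bolt_head [(array([0.587, 0.052, 0.144]), 0.52)]
brass [[16.9, -14.9, 125.7], [27.9, -7.5, 139.9], [37.5, 12.5, 147.3]]
cap 21 [[-30.8, 121.8, 179.9], [-23.0, 129.7, 182.5], [-13.6, 137.9, 186.2]]
```

View pics/dscenez.png

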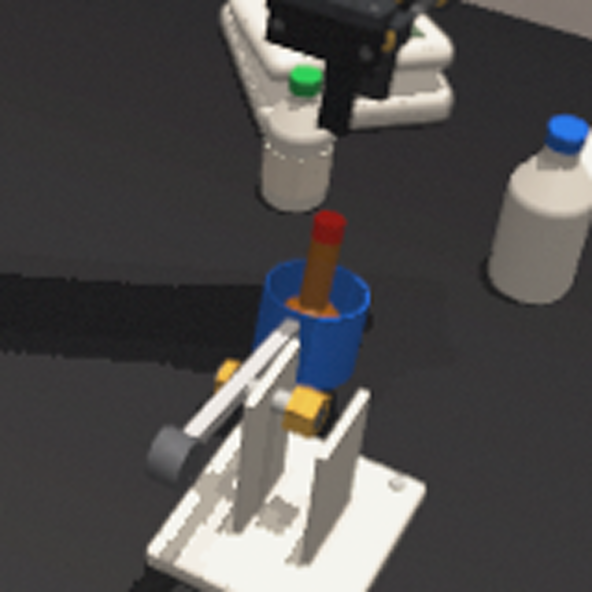

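View pics/dtopz.png

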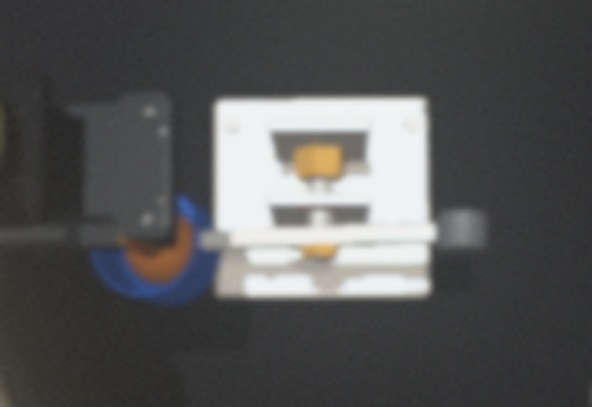

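The flask stands seated in the holder (cap at 328,228) with the arm at about +0.18. The bolt head shows at (306,410). Moving above the gap.

Call:
drive_tool(
  plan=[
    {"rx": 0,"ry": 0,"rz": 0,"x": -0.02,"y": -0.05,"z": 0.01,"fingers": 0.65},
    {"rx": 0,"ry": 0,"rz": 0,"x": -0.04,"y": -0.1,"z": 0.03,"fingers": 0.65},
    {"rx": 0,"ry": 0,"rz": 0,"x": -0.05,"y": -0.12,"z": 0.047,"fingers": 0.65},
    {"rx": 0,"ry": 0,"rz": 0,"x": -0.05,"y": -0.12,"z": 0.047,"fingers": 0.65},
    {"rx": 0,"ry": 0,"rz": 0,"x": -0.05,"y": -0.12,"z": 0.047,"fingers": 0.65},
    {"rx": 0,"ry": 0,"rz": 0,"x": -0.05,"y": -0.12,"z": 0.047,"fingers": 0.65},
  ],
  squeeze=15,
)

```text
time: 12.82
ee_pos: [0.5898, 0.0855, 0.3092]
eef_rot: [0.014, 0.996, -0.089, -0.001]
ft_force: [0.1, 0.5, -0.3]
width: 0.0566
```

Run:
```python
from tilt import *
s=monitor.read_state(); print(s['time'],s['width'],s['ee_pos'],s['joint_positions'].round(2))
q=ori(88.4,.18); ax=-q.apply([0,0,1]); g=tcp(st([.028,0,.131]),q); np.save('bolt.npy',g)
rows([(g+ax*.13,q),(g+ax*.05,q),(g,q)])
tilt('e')
```

```text
12.825 0.05662759501800719 [0.58983185 0.08549537 0.30924151] [-0.77  0.31  0.58  1.52  0.    1.4   1.34]
xyz [-0.0001, -0.0015, 0.0004] r [0.0001, -0.0, 0.0001]
xyz [-0.0001, -0.0016, 0.0804] r [0.0001, -0.0, 0.0001]
xyz [-0.0001, -0.0017, 0.1304] r [0.0001, -0.0, 0.0001]
scene tilt 0.179 z0 137.3 181 234 yrange -73.0 78.0
top tilt 0.197 z0 137.1 204 257 yrange -76.0 37.0
```

View pics/escenez.png

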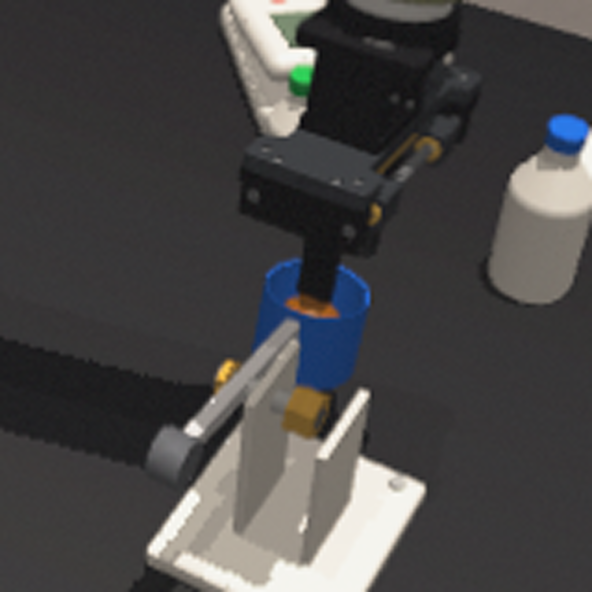

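Call:
drive_tool(
  plan=[
    {"rx": 0,"ry": 0,"rz": 0,"x": 0,"y": -0.0016,"z": 0.02,"fingers": 0.65},
    {"rx": 0,"ry": 0,"rz": 0,"x": 0,"y": -0.0016,"z": 0.045,"fingers": 0.65},
    {"rx": 0,"ry": 0,"rz": 0,"x": 0,"y": -0.0016,"z": 0.07,"fingers": 0.65},
    {"rx": 0,"ry": 0,"rz": 0,"x": 0,"y": -0.0016,"z": 0.08,"fingers": 0.65},
    {"rx": 0,"ry": 0,"rz": 0,"x": 0,"y": -0.0016,"z": 0.08,"fingers": 0.65},
    {"rx": 0,"ry": 0,"rz": 0,"x": 0,"y": -0.0016,"z": 0.08,"fingers": 0.65},
  ],
  squeeze=15,
)

```text
time: 13.68
ee_pos: [0.5899, 0.0685, 0.2316]
eef_rot: [0.015, 0.996, -0.089, -0.001]
ft_force: [0.1, 0.2, 0.0]
width: 0.0564
```

Run:
```python
from tilt import *
s=monitor.read_state(); print(s['time'],s['ee_pos'],s['ft_force'])
q=ori(88.4,.18); g=np.load('bolt.npy')
rows([(g,q)])
tilt('f')
```

```text
13.675 [0.58989182 0.06847238 0.23158157] [0.06641027 0.1689273  0.00391958]
xyz [0.0005, 0.0013, 0.051] r [0.0001, 0.0001, -0.0002]
scene tilt 0.185 z0 137.4 137 181 yrange -72.0 38.0
top tilt 0.186 z0 137.4 176 214 yrange -77.0 14.0
```

View pics/fscenez.png

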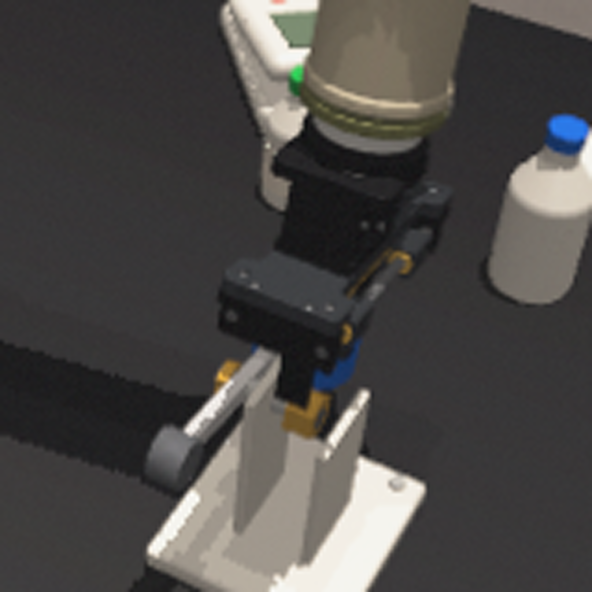

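View pics/ftopz.png

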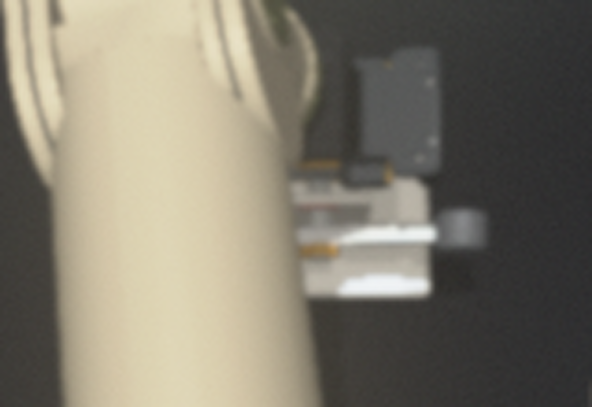

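The near finger tip (293,395) is entering the gap beside the bolt head (305,412), clear of both plates. Descending.

Call:
drive_tool(
  plan=[
    {"rx": 0,"ry": 0,"rz": 0,"x": 0.0005,"y": 0.0013,"z": 0.012,"fingers": 0.65},
    {"rx": 0,"ry": 0,"rz": 0,"x": 0.0005,"y": 0.0013,"z": 0.025,"fingers": 0.65},
    {"rx": 0,"ry": 0,"rz": 0,"x": 0.0005,"y": 0.0013,"z": 0.038,"fingers": 0.65},
    {"rx": 0,"ry": 0,"rz": 0,"x": 0.0005,"y": 0.0013,"z": 0.047,"fingers": 0.65},
    {"rx": 0,"ry": 0,"rz": 0,"x": 0.0005,"y": 0.0013,"z": 0.051,"fingers": 0.65},
    {"rx": 0,"ry": 0,"rz": 0,"x": 0.0005,"y": 0.0013,"z": 0.051,"fingers": 0.65},
    {"rx": 0,"ry": 0,"rz": 0,"x": 0.0005,"y": 0.0013,"z": 0.051,"fingers": 0.65},
  ],
  squeeze=15,
)

```text
time: 14.65
ee_pos: [0.5889, 0.0603, 0.1805]
eef_rot: [0.015, 0.996, -0.09, -0.001]
ft_force: [-0.5, -0.4, -0.2]
width: 0.0566
```

Run:
```python
from tilt import *
s=monitor.read_state(); print(s['time'],s['ee_pos'],s['ft_force'],s['torque'])
q=ori(88.4,.18); g=np.load('bolt.npy')
rows([(g,q)])
tilt('g')
```

```text
14.65 [0.58889612 0.06034564 0.18051074] [-0.4741216  -0.40275259 -0.15179779] [ 0.25330016 -0.02410023  0.00634849]
xyz [-0.0003, 0.0002, -0.0007] r [0.0001, -0.0, -0.0003]
scene tilt 0.171 z0 137.6 55 65 yrange -72.0 -34.0
top tilt 0.178 z0 137.8 150 205 yrange -76.0 7.0
```

View pics/gscenez.png

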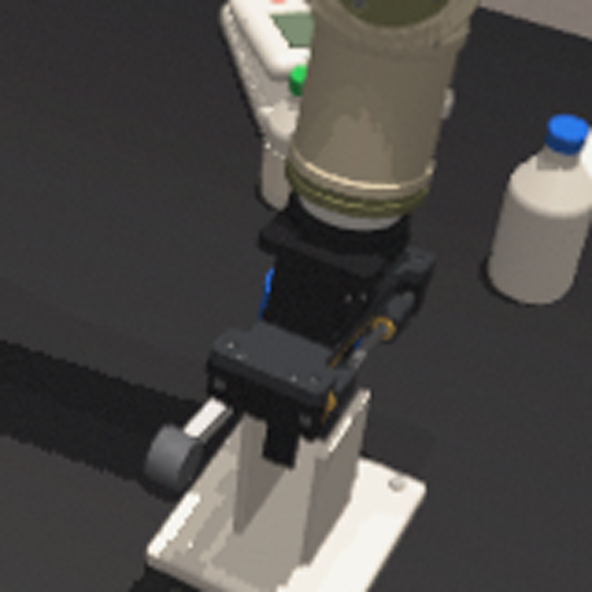

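Call:
drive_tool(
  plan=[
    {"rx": 0,"ry": 0,"rz": 0,"x": 0,"y": 0,"z": 0,"fingers": 0.45},
    {"rx": 0,"ry": 0,"rz": 0,"x": 0,"y": 0,"z": 0,"fingers": 0.2},
    {"rx": 0,"ry": 0,"rz": 0,"x": 0,"y": 0,"z": 0,"fingers": 0.2},
    {"rx": 0,"ry": 0,"rz": 0,"x": 0,"y": 0,"z": 0,"fingers": 0.2},
    {"rx": 0,"ry": 0,"rz": 0,"x": 0,"y": 0,"z": 0,"fingers": 0.2},
    {"rx": 0,"ry": 0,"rz": 0,"x": 0,"y": 0,"z": 0,"fingers": 0.2},
  ],
  squeeze=12,
)

```text
time: 15.5
ee_pos: [0.5887, 0.0625, 0.1797]
eef_rot: [0.014, 0.996, -0.088, -0.001]
ft_force: [1.3, 6.3, -3.3]
width: 0.0299
```

Run:
```python
from h import *
s=monitor.read_state(); print(s['time'],s['ee_pos'],s['ft_force'],s['torque'],s['width'])
q=ori(88.4,.18); g=np.load('bolt.npy')
rows([(g,q)])
```

```text
15.5 [0.58870104 0.06251101 0.17974143] [ 1.30205743  6.27088897 -3.28704974] [ 1.67019681 -0.3910139  -0.01179148] 0.02992160880145727
xyz [-0.0006, -0.0021, -0.0011] r [0.0004, -0.0, 0.0001]
```

Width is 29.9 mm, so the jaws lie on the flats. The 6 N sideways load says the bolt is about 2 mm toward +y, so I'll relax that, squeeze firmly and then turn.

Call:
drive_tool(
  plan=[
    {"rx": 0,"ry": 0,"rz": 0,"x": 0,"y": 0.001,"z": 0.0004,"fingers": 0.2},
    {"rx": 0,"ry": 0,"rz": 0,"x": 0,"y": 0.002,"z": 0.0008,"fingers": 0.2},
    {"rx": 0,"ry": 0,"rz": 0,"x": 0,"y": 0.002,"z": 0.0008,"fingers": 0.2},
    {"rx": 0,"ry": 0,"rz": 0,"x": 0,"y": 0.002,"z": 0.0008,"fingers": 0.2},
  ],
  squeeze=40,
)

```text
time: 16.0
ee_pos: [0.5888, 0.0627, 0.1797]
eef_rot: [0.015, 0.996, -0.089, -0.001]
ft_force: [-3.5, 4.2, 6.2]
width: 0.0295
```

Run:
```python
from h import *
s=monitor.read_state(); print(s['time'],s['ee_pos'],s['ft_force'],s['torque'],s['width'])
q=R.from_quat(s['eef_rot']); p=s['ee_pos']
print('tilt of tool', (S.inv().apply(-q.apply([0,0,1]))))
C=p+q.apply([0,0,.051]); C[2]=.130; print(C, S.inv().apply(C-O))
for a in (.09,.18,.185):
    D=R.from_rotvec(a*S.apply([1,0,0])); rows([(C+D.apply(p-C),D*q)])
```

```text
16.0 [0.58876903 0.06266013 0.17966549] [-3.45258599  4.20218051  6.16963985] [ 0.82076453  0.73083704 -0.07364586] 0.029498601762971123
tilt of tool [6.15974525e-04 1.77792386e-01 9.84067827e-01]
[0.58848377 0.05359715 0.13      ] [0.02743668 0.00206609 0.13      ]
xyz [-0.0, -0.0045, 0.0002] r [-0.0143, 0.0, -0.0]
xyz [-0.0, -0.009, 0.0008] r [-0.0286, 0.0, -0.0]
xyz [-0.0, -0.0093, 0.0008] r [-0.0294, 0.0, -0.0]
```

Call:
drive_tool(
  plan=[
    {"rx": -0.003,"ry": 0,"rz": 0,"x": 0,"y": -0.0009,"z": 0,"fingers": 0.2},
    {"rx": -0.006,"ry": 0,"rz": 0,"x": 0,"y": -0.0018,"z": 0,"fingers": 0.2},
    {"rx": -0.009,"ry": 0,"rz": 0,"x": 0,"y": -0.0028,"z": 0.0001,"fingers": 0.2},
    {"rx": -0.0125,"ry": 0,"rz": 0,"x": 0,"y": -0.0039,"z": 0.0002,"fingers": 0.2},
    {"rx": -0.016,"ry": 0,"rz": 0,"x": 0,"y": -0.005,"z": 0.0003,"fingers": 0.2},
    {"rx": -0.0195,"ry": 0,"rz": 0,"x": 0,"y": -0.0061,"z": 0.0004,"fingers": 0.2},
    {"rx": -0.023,"ry": 0,"rz": 0,"x": 0,"y": -0.0072,"z": 0.0005,"fingers": 0.2},
    {"rx": -0.026,"ry": 0,"rz": 0,"x": 0,"y": -0.0082,"z": 0.0007,"fingers": 0.2},
    {"rx": -0.0286,"ry": 0,"rz": 0,"x": 0,"y": -0.009,"z": 0.0008,"fingers": 0.2},
    {"rx": -0.0286,"ry": 0,"rz": 0,"x": 0,"y": -0.009,"z": 0.0008,"fingers": 0.2},
    {"rx": -0.0286,"ry": 0,"rz": 0,"x": 0,"y": -0.009,"z": 0.0008,"fingers": 0.2},
  ],
  squeeze=40,
)

```text
time: 17.38
ee_pos: [0.5885, 0.0537, 0.1805]
eef_rot: [0.015, 1.0, 0.001, -0.0]
ft_force: [-2.7, 3.1, 6.6]
width: 0.0297
```

Run:
```python
from tilt import *
s=monitor.read_state(); print(s['time'],s['ee_pos'],s['ft_force'],s['torque'],s['width'])
q=R.from_quat(s['eef_rot']); print('tool axis',(S.inv().apply(-q.apply([0,0,1]))))
tilt('i')
```

```text
17.375 [0.58848015 0.05368724 0.18046573] [-2.66416285  3.10103429  6.64608059] [0.74319903 0.60914007 0.07066872] 0.02970490714475256
tool axis [ 3.96909109e-04 -1.11471774e-03  9.99999300e-01]
scene tilt 0.024 z0 136.3 36 47 yrange -78.0 -50.0
top few 19
```

View pics/iscenez.png

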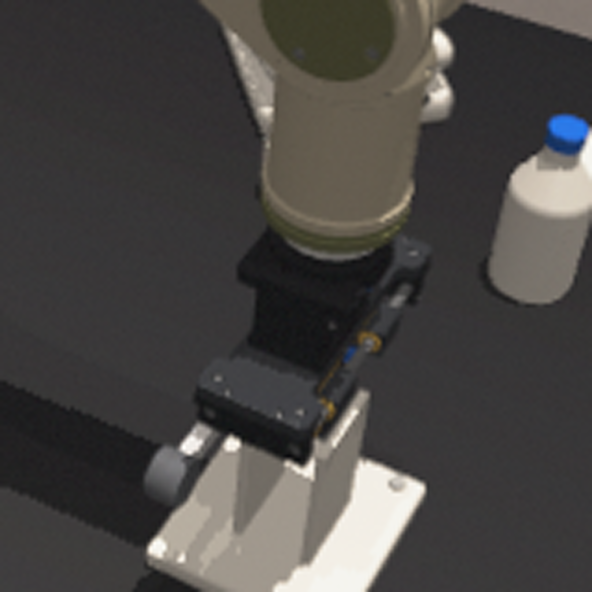

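Run:
```python
from h import *
def est(P,I,n):
    P=S.inv().apply((P-O).reshape(-1,3)).reshape(400,640,3)*1000; x,y,z=[P[...,i] for i in range(3)]
    k=(I.min(-1)>90)&(x>-35)&(x<-10)&(z>125)&(z<165)&(y<-48)&(y>-74)
    b=P[k]; m=np.median(b,0); m2=b[:,2]; w=abs(m2-np.median(m2))<3
    print(n,k.sum(),m.round(1),'tilt',np.mean((b[w,2]-137.35)/-b[w,1]).round(3))
    g=(I.max(-1)-I.min(-1)<25)&(I.min(-1)>35)&(I.max(-1)<130)&(x>-50)&(x<0)&(y<-76)&(y>-125)&(z>80)&(z<170)
    c=P[g]; print('  cw',len(c),np.percentile(c,[3,50,97],axis=0).round(1).tolist())
for c in ['scene','top']:
    I=cv2.imread(f'pics/{c}0.png')[:,:,::-1].astype(int); est(np.load(c+'0.npy'),I,c+'0')
for i in range(3):
    d=viewer.camera('scene'); est(cloud(d),d['color'].astype(int),'s')
d=snap('top','j');est(cloud(d),d['color'].astype(int),'t')
P=cloud(d);I=d['color'].astype(int)
for c in ['top','scene']:
  for n in ['flask','holder','beaker','jar','weight','buffer_bottle','wash_bottle']:
    print(c,n,[(np.round(f['centre'],3).tolist(),round(f['confidence'],2)) for f in nets.find_in(n,c)[:2]])
```

```text
scene0 46 [-19.2 -60.4 142.3] tilt 0.083
  cw 189 [[-32.7, -111.4, 128.4], [-18.0, -101.7, 148.9], [-9.5, -82.6, 156.7]]
top0 50 [-23.  -61.1 142.8] tilt 0.089
  cw 141 [[-34.4, -108.9, 132.0], [-24.9, -93.1, 151.8], [-11.9, -77.0, 157.4]]
s 43 [-20.5 -61.  136.5] tilt -0.013
  cw 185 [[-31.9, -112.0, 119.2], [-17.8, -102.4, 141.0], [-9.5, -83.1, 148.7]]
s 44 [-19.9 -62.7 137.2] tilt 0.001
  cw 186 [[-31.9, -111.9, 120.2], [-17.8, -101.6, 140.5], [-9.3, -81.7, 148.1]]
s 43 [-20.3 -62.2 137.1] tilt -0.003
  cw 187 [[-32.1, -111.9, 119.5], [-17.8, -102.3, 141.2], [-9.5, -83.0, 148.3]]
t 6 [-23.7 -72.5 138.3] tilt 0.017
  cw 138 [[-34.3, -109.9, 130.8], [-23.6, -94.1, 144.4], [-11.3, -77.8, 148.7]]
top flask [([0.532, 0.17, 0.128], 0.9)]
top holder []
top beaker [([0.591, -0.29, 0.036], 0.72)]
top jar [([0.43, -0.166, 0.072], 0.56)]
top weight [([0.312, -0.282, 0.048], 0.59)]
top buffer_bottle [([0.426, 0.395, 0.086], 0.69), ([0.537, 0.163, 0.132], 0.57)]
top wash_bottle [([0.645, 0.395, 0.11], 0.79), ([0.536, 0.166, 0.135], 0.61)]
scene flask []
scene holder []
scene beaker [([0.59, -0.274, 0.037], 0.78)]
scene jar [([0.438, -0.181, 0.06], 0.93)]
scene weight [([0.318, -0.292, 0.048], 0.85)]
scene buffer_bottle []
scene wash_bottle [([0.656, 0.384, 0.088], 0.72)]
```

View pics/j.png

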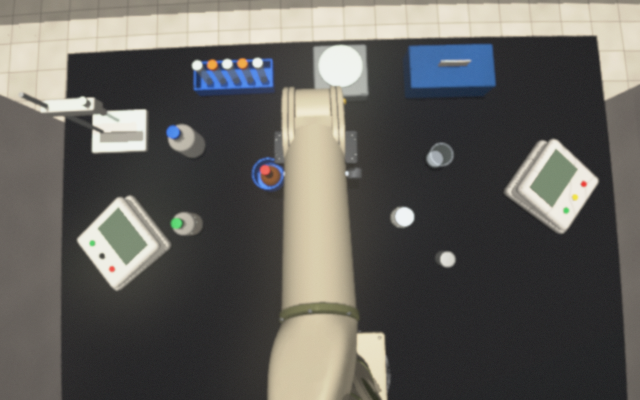

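The top view shows the flask (cap 265,170) in the holder beside, and not touching, the gripper. The other objects are where they stood. Checking the cap and rim heights for level.

Run:
```python
from h import *
for i in range(2):
    d=snap('top','k%d'%i); P=S.inv().apply((cloud(d)-O).reshape(-1,3)).reshape(400,640,3)*1000; I=d['color'].astype(int); x,y,z=[P[...,j] for j in range(3)]
    m=(I[...,0]>110)&(I[...,1]<70)&(I[...,2]<80)&(abs(y-120)<40)&(abs(x+22)<40)&(z>150); q=P[m]
    t=q[q[:,2]>np.percentile(q[:,2],60)-4]; print('cap',len(q),np.percentile(q,[3,50,97],axis=0).round(1).tolist(), 'top',t.mean(0).round(1))
    b=(I[...,2]>I[...,0]+50)&(abs(y-120)<50)&(abs(x+22)<50)&(z>138); q=P[b]
    X=np.c_[q[:,:2]-[-22,120],np.ones(len(q))]; print('rim',len(q),np.percentile(q,[3,50,97],axis=0).round(1).tolist(),np.linalg.lstsq(X,q[:,2],rcond=None)[0].round(3))
a=d['color'][:,:,::-1][130:220,230:390]; cv2.imwrite('pics/kz.png',cv2.resize(a,None,fx=4.5,fy=4.5,interpolation=cv2.INTER_CUBIC))
s=monitor.read_state(); print(s['time'],s['ft_force'],s['torque'],s['width'],s['ee_pos'])
```

```text
cap 6 [[-34.0, 109.1, 190.7], [-30.6, 112.7, 191.5], [-25.2, 120.8, 193.5]] top [-30.1 114.  191.8]
rim 119 [[-59.8, 83.4, 139.7], [-27.1, 127.4, 143.7], [15.2, 157.9, 147.3]] [ 2.00000e-03 -3.80000e-02  1.44266e+02]
cap 6 [[-33.8, 109.0, 189.4], [-30.7, 112.6, 193.2], [-25.3, 118.3, 199.5]] top [-30.7 113.6 194.5]
rim 117 [[-59.6, 83.6, 139.1], [-27.3, 127.9, 143.3], [15.2, 157.8, 147.5]] [ 1.50000e-02 -3.00000e-02  1.43759e+02]
18.475 [-2.16686543  2.2404044   7.27893516] [0.72982295 0.6212856  0.07126764] 0.029735410491275822 [0.5884837  0.05367167 0.18044682]
```

View pics/kz.png

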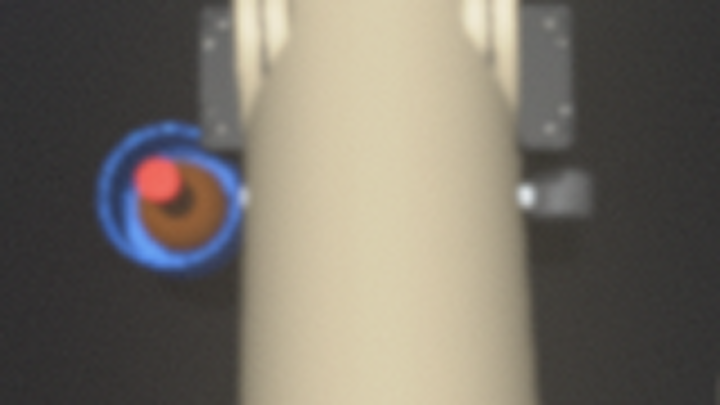

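The rim centre reads 144 mm, against 145 mm expected at level (the depth reads about 0.8 mm low). The tool axis is vertical to 0.001 rad, the grip holds at 29.7 mm, and the cap is clear of the gripper. Handing in.

```bash
python3 -c "
from bench import workorder,monitor
print(workorder.close_job()); print(monitor.read_state()['width'])"
```

```text
the job is handed in; nothing more can be done
None
the job is handed in; nothing more can be done
```

I picked the flask up by its neck and lowered it, tilted to match the holder, onto the holder floor until the arm reached its +0.18 stop. Then I released it and backed off. I gripped the bolt head by its flats in the gap, turned it back about the bolt's axis to level and handed in after about 18.5 s, still gripping with 40 N.

**Last checks**
- **Grip:** finger opening was 29.7 mm, which matches the 30 mm flats. The wrist carried a small steady load of about 8 N.
- **Level:** the tool axis was vertical to 0.001 rad. The holder rim read about 144 mm against 145 mm expected, and the depth reads roughly 0.8 mm low.
- **Clearance:** in the top view the flask stood in the holder, and neither flask nor holder touched the gripper.
- **Other objects:** the beaker, jar, weight and both bottles were where they started.

**Where checks disagreed or were weak**
- The fits of the arm's top edge and the counterweight scattered between about -0.013 and +0.024 rad, because the gripper hid most of the arm.
- A plane fit of the rim suggested a tilt of about 0.03 rad. I gave it less weight because the rim points are noisy; the rim's centre height and the tool angle both point to level.
- The scene camera could no longer see the flask or holder at the end, so the clearance check rests on the top view and the geometry.
- My first move call was refused and took no action. It was resent with all fields filled in.

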